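# Clamp the ticket holder in the seesaw clip

### The job

Put the flat ticket holder lengthwise into the beech clip shelf from the robot's side, straight and centred under the steel seesaw lever, and push it gently in until you feel it bear on the sprung stop at the back, leaving it lying flat against that stop. Then push the raised robot-side end of the lever down past its centre so that it snaps over and pinches the holder. Do not ram anything, and leave the other things on the bench where they are.

Things in the scene. Friction and masses are not known exactly. Their poses are not given: they have to be found in the camera images.
- clip: Beech clip shelf fixed to the bench; origin on the bench below the lever's pivot; x points inwards, away from its mouth, z up. In its frame, mm: base plate x -115 to 65, y +-60, top z 16; two 10 mm cheeks at y +-50 (free gap y +-45), x -38 to 18, z 16 to 114; a shelf over them. The holder goes in along x, under the lever, between the cheeks.
- overhang (a point): Middle of the lower front edge of the shelf over the lever, at clip (-42, 0, 114) mm. The shelf spans x -42 to 22, y +-60, z 114 to 122 mm. It bars an upright tool from the lever's robot-side end: come from the mouth side leaning 35 to 45 degrees, fingers pointing inwards and down.
- dead_centre (a point): Pivot of the lever, at clip (0, 0, 46) mm. A spring strut between lever and shelf drives the lever away from level (0.28 rad) to whichever side it is on: about 8 N down on the pad starts it, falling to nothing at level, then it snaps over by itself. Closed on the 10 mm holder it rests at 0.40 to 0.46 rad and presses on it with a few newtons.
- rocker (a joint): Steel seesaw lever 92 x 28 x 8 mm, pivot axis along clip y; level it spans clip x -44 to 48. Value in rad: 0 open, robot-side (-x) end up 0.28 rad, jaw 43 mm above the bench; 0.28 level, the dead centre; 0.56 fully over with nothing under it. Jaw: a 12 mm round bar across under that end at x -38, lowest line 14 mm below the lever's middle plane.
- rocker_pad (a point): Point on the upper face of the lever's robot-side end, 4 mm in from its tip, where to push down. At joint 0: clip x -37, y 0, z 61 mm, 53 mm under the overhanging shelf; at the dead centre about 11 mm lower.
- stop_rail: Fixed rail on the base plate, origin clip (0, 0, 16) mm, axes as the clip. It carries the stop: a steel sprung pad 34 wide, 11 high. Its face is somewhere from clip x -14 to 8 mm, not reported, hidden under lever: feel for it with the holder. It gives 5 mm at up to 1 N, then is solid; it keeps its place below 20 N. Once let go, friction keeps the holder against it.
- holder: Grey hard plastic ticket holder, a flat case 140 (x) x 60 (y) x 10 (z) mm with a paper ticket on top, same at both ends, about 80 g; origin at the centre of its underside, z up. Grip it across its 60 mm width at its middle: held near an end it droops. When home its outer end stands at clip x -154 to -127 mm, clear of the base plate, where it can be pushed.
- helmet_light: Black helmet light, 56 x 36 x 26 mm, bystander; origin under its centre.
- phone_grip: Lime phone grip, disc on a stem, 42 mm across, 23 mm high, bystander; origin under its centre.
- shoehorn: White shoehorn lying flat, about 205 x 40 x 6 mm along its x (-90 to +115 mm), bystander; origin on its underside.
Mind the look-alikes: they are no part of the job. Several things look just like the holder: the one meant starts farthest from the robot's base. Several things look just like the clip: the one meant starts nearest to the robot's base.

How it is judged:
By the outcome, as a careful person would: the job done as asked, in the order asked, and still so for the second after the job is handed in, with the robot touching nothing.
It also fails if it takes over 69 s, if anything falls off the work surface, if the arm or the gripper's body presses on something with over 40 N, if the wrist force passes 120 N, or if a joint passes its speed limit or range.

### The arm

A 6-joint arm with a two-finger parallel gripper is mounted at the origin on the work surface. World frame = base frame: x ahead of the robot, y to its left, z up, the work surface at z = 0. Lengths are in mm, angles in rad, forces in N, time in s.
With the tool pointing down it reaches from about 325 to 900 mm from the base axis. Payload 6.1 kg.
Tool frame: the origin (TCP) lies midway between the tips of the shut fingers; the grasp point (between the pads) lies 19 mm behind it; z points along the fingers, y is the line along which they close (so a half turn about z gives the same grasp; the last joint's range is limited). The gripper opens to 87 mm and grips with 3 to 60 N. Pads are 19 mm wide; open, the fingers measure 117 mm over their backs; the gripper's body (75 mm by 190 mm) begins 51 mm behind the grasp point.
Start: joints at [1.189, 0.22, 1.526, -0, 1.395, -0.126], TCP at [158.136, 604.656, 222.538] pointing down, gripper open.
Joint ranges: [-2.98, 2.98], [-0.91, 2.08], [0.09, 2.57], [-1.24, 4.39], [0.2, 2.65], [-2.68, 2.68]. Speed limits (rad/s): [2.57, 2.57, 3.01, 3.14, 3.14, 3.14].

### API

Orientations are given as a rotation vector (axis times angle).
In Python, from rig import status, optics, ticket gives the robot as it stands.
- The arm moves only by the tool arm_command, never from a script. Its argument "commands" is one flat list of numbers, 6 for each row, row after row: the shift along the tool's x, y, z in cm, then the turn, a rotation vector about the tool's x, y, z in degrees. In form: [dx, dy, dz, wx, wy, wz, dx, dy, dz, wx, wy, wz, ...]. A call has exactly 5 rows; each row shifts and turns the commanded pose from where the row before left it, along the tool's axes as they then stand; what a row does not reach is not made up. A row lasts 1/12 s, in which the tool goes at most 41.7 mm and 7.16 degrees, less where a joint would pass 70% of its speed; a pose out of reach is approached as far as the arm can. A call is refused whole if a number of a shift passes 4.17 or a number of a turn 7.16, either way. A call with a gripper value outside its range is refused whole. "claw" is the opening, from 0 (shut) to 1 (fully open), set as the call begins (left out, the last holds). The fingers move at their own pace and stop on an object; the grip force is fixed at half the most. Time passes only in rows, so rows that do not move let the fingers close, or fill a call up. It gives the time, the measured TCP pose, the force, the opening and the grip force at its end, in the units of the state.
- status.get_state(): the state, without advancing time (a new reading comes with each control period).
- optics.capture(name): name is "side" or "top" or "wrist"; returns the picture (384x512x3 uint8, red, green, blue); there is no depth.
- optics.get_calibration(name): a dict with "intrinsics" (3x3 intrinsics, pixels), "R" (3x3) and "t" (3): a world point X has camera coordinates R X + t. Camera axes: x right, y down, z forward; pixel columns grow to the right and rows downward; lengths in mm; the calibration is good to about 2 mm. The wrist camera is an equidistant fisheye: a pixel r from the principal point sees the ray r / f radians off the axis. A picture is of the moment at which its call begins: read the wrist's pose just before it. get_calibration takes no time and is no camera call; for the wrist camera it gives the pose at the moment of the call.
- ticket.job_done(): hands the job in; it is judged then, once.
The state is a dict: "time_s": time; "q": joint angles; "qd": joint speeds; "effort": joint torques, N m; "ee_pos": TCP position; "tool_rot": TCP orientation; "wrist_force": force on the tool from outside, world axes, zero at the start; "torque": the same for the moment, N m; "gripper_width": opening from 0.0 (shut) to 1.0 (fully open); "grasp_force": force on a finger pad.
Only numpy, scipy, OpenCV 4.12 (cv2) and the standard library are available. Lean on these libraries where they do the work, as an engineer would, in place of code of your own. Each camera call takes 0.05 s, during which the arm holds its last target. There are 200 camera calls.

## Working session

There is one attempt and no reset: what is moved stays moved. The work goes in short steps, Python scripts to look and compute and a tool call to move; the robot and the scene stay as the last step left them, time stands still between calls to the robot, and variables do not carry over. Pictures are saved under pics/ and viewed, at most 10 in all, crops included, and the job is handed in when it is done.

Besides the shell and the picture viewer there is one more tool, called after "Emit:" as name(argument=value, ...) on one line, values as JSON. arm_command: Moves the arm, as the interface text tells. Its arguments: {"type":"object","properties":{"commands":{"type":"array"},"claw":{"type":"number"}},"required":["commands"]}

```bash
mkdir -p pics; ls; python3 - <<'E'
from rig import status, optics
import cv2,numpy as np
print(status.get_state())
for n in("top","side"):
    im=optics.capture(n); cv2.imwrite(f"pics/{n}0.png",im[:,:,::-1])
    c=optics.get_calibration(n); print(n,c)
E
```

```text
pics
{'time_s': 0.0, 'q': array([ 1.18889303e+00,  2.21260191e-01,  1.52761992e+00, -6.82324535e-06,
        1.39471461e+00, -1.26107785e-01]), 'qd': array([-1.03361928e-04, -9.41245612e-04,  3.64041426e-05,  3.42350016e-04,
        1.55177165e-05, -7.00167233e-04]), 'effort': array([ 1.29586821e-03, -4.94630992e+01, -3.87372816e+01,  6.98649022e-02,
        5.74308832e-02, -1.61273288e-04]), 'ee_pos': array([157.90693055, 604.0681319 , 221.41151027]), 'tool_rot': array([-4.00642717e-01, -3.11543908e+00,  3.04610672e-03]), 'wrist_force': array([ 0.34281412, -0.41403748,  0.03282898]), 'torque': array([0.02150702, 0.04789597, 0.04405463]), 'grasp_force': 0.0, 'gripper_width': 1.0024245245778516}
top {'intrinsics': array([[486.65037275,   0.        , 256.33401048],
       [  0.        , 486.65037275, 194.44993596],
       [  0.        ,   0.        ,   1.        ]]), 'R': array([[-0.01404136, -0.99977804, -0.01570678],
       [-0.99316761,  0.01576505, -0.11562685],
       [ 0.11584881,  0.0139759 , -0.99316853]]), 't': array([  22.43967593,  578.65316125, 1310.1904219 ])}
side {'intrinsics': array([[472.80772417,   0.        , 265.26338338],
       [  0.        , 472.80772417, 192.04593659],
       [  0.        ,   0.        ,   1.        ]]), 'R': array([[-0.98918956, -0.14611358, -0.01244356],
       [-0.10509005,  0.7655196 , -0.63477226],
       [ 0.10227464, -0.6266024 , -0.77259908]]), 't': array([ 557.69464004,  101.59395857, 1196.75266022])}
```

```bash
python3 - <<'E'
import cv2,numpy as np
a=cv2.imread("pics/top0.png");b=cv2.imread("pics/side0.png")
cv2.imwrite("pics/v1.png",cv2.resize(a,(800,600),interpolation=cv2.INTER_CUBIC))
cv2.imwrite("pics/v2.png",cv2.resize(b,(800,600),interpolation=cv2.INTER_CUBIC))
E
```

```text
(no output)
```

View pics/v1.png

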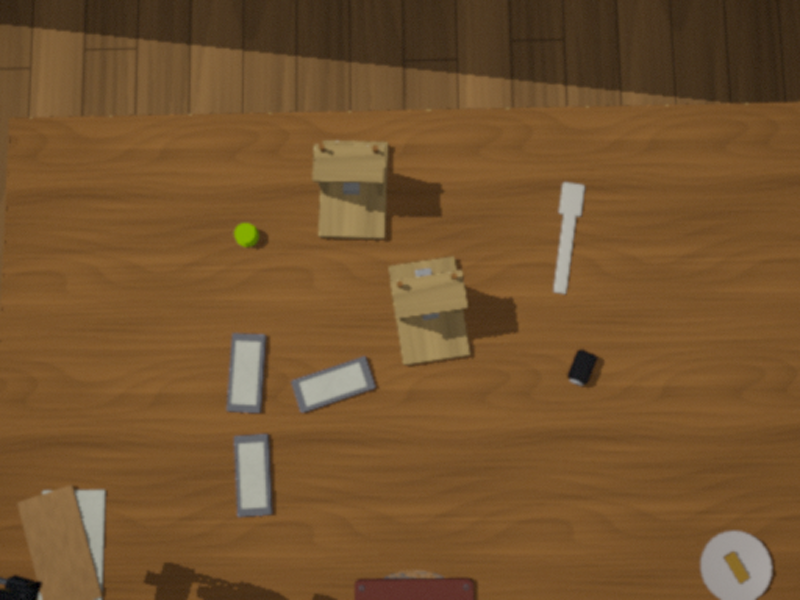

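View pics/v2.png

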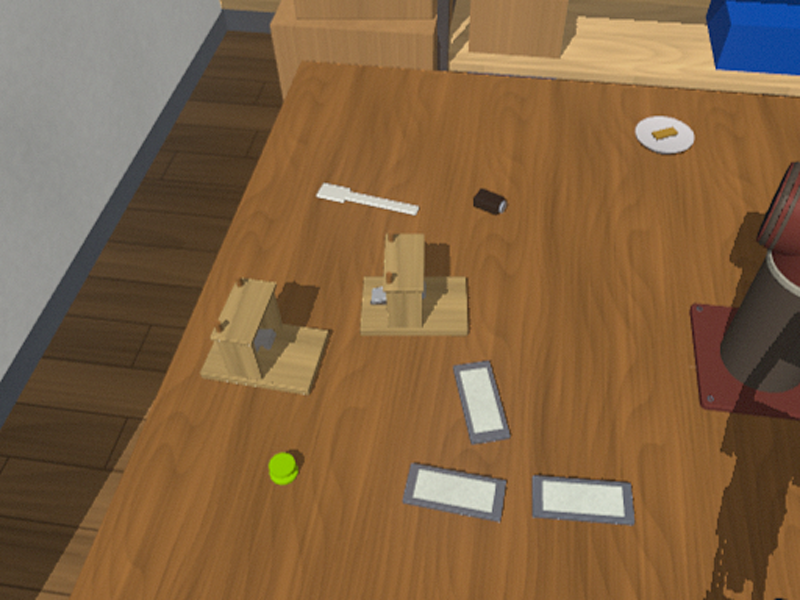

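The top view (800x600) shows three holder candidates, at about (247,373), (334,385) and (253,475). There are two clip candidates, at (430,310) near and (352,190) far. The helmet light is at (582,367), the phone grip at (246,235) and the shoehorn at (568,238). The side view shows the same layout. Next I'll measure them all.

```bash
cat > h.py <<'E'
import cv2,numpy as np
from rig import status, optics
def ray(n,uv,z,c=None):
    c=c or optics.get_calibration(n); uv=np.atleast_2d(uv).astype(float)
    p=np.c_[uv,np.ones(len(uv))]@np.linalg.inv(c["intrinsics"]).T
    d=p@c["R"]; o=-c["R"].T@c["t"]
    return o+d*((z-o[2])/d[:,2])[:,None]
def proj(n,X):
    c=optics.get_calibration(n);p=(np.atleast_2d(X)@c["R"].T+c["t"])@c["intrinsics"].T
    return p[:,:2]/p[:,2:]
E
python3 - <<'E'
from h import *
for n in("top","side"):
    im=cv2.imread(f"pics/{n}0.png"); hsv=cv2.cvtColor(im,cv2.COLOR_BGR2HSV)
    m=((hsv[...,1]<75)|((hsv[...,0]>100)&(hsv[...,0]<140))) & (hsv[...,2]>60)
    m=m.astype(np.uint8)*255
    cs,_=cv2.findContours(m,cv2.RETR_EXTERNAL,cv2.CHAIN_APPROX_NONE)
    for c in cs:
        if not 300<cv2.contourArea(c)<6000: continue
        w=ray(n,c[:,0],10)[:,:2].astype(np.float32)
        r=cv2.minAreaRect(w); 
        print(n,c[:,0].mean(0).round(),"ctr",np.round(r[0]),"size",np.round(r[1]),"ang",round(r[2],1),"dist",round(np.hypot(*r[0])))
# clip base front edge corners (v1 px) at z=16 
print(ray("top",np.array([[403,363],[469,356],[389,266],[456,258]])*.64,16).round())
cv2.imwrite("pics/v3.png",cv2.resize(cv2.imread("pics/top0.png")[150:260,170:310],(764,600),interpolation=cv2.INTER_CUBIC))
E
```

```text
top [471. 362.] ctr [ 121. -556.] size [123. 112.] ang 89.4 dist 569
top [ 60. 341.] ctr [179. 563.] size [169.  53.] ang 1.8 dist 591
top [161. 304.] ctr [284. 279.] size [139.  62.] ang 3.1 dist 398
top [213. 246.] ctr [440. 137.] size [ 61. 140.] ang 17.6 dist 461
top [157. 238.] ctr [463. 292.] size [ 61. 139.] ang 86.3 dist 548
top [363. 150.] ctr [ 699. -287.] size [ 43. 205.] ang 80.4 dist 756
side [373. 320.] ctr [283. 281.] size [139.  65.] ang 3.1 dist 399
side [291. 315.] ctr [464. 294.] size [ 65. 140.] ang 86.0 dist 549
side [307. 257.] ctr [440. 139.] size [ 61. 144.] ang 17.7 dist 462
side [499. 242.] ctr [-25.  36.] size [79. 43.] ang 54.2 dist 44
side [488. 203.] ctr [-28. -94.] size [308.  79.] ang 68.6 dist 98
side [234. 128.] ctr [ 699. -284.] size [ 45. 204.] ang 80.2 dist 755
side [425.  86.] ctr [ 117. -566.] size [123. 121.] ang 42.9 dist 578
side [484.  23.] ctr [-117. -996.] size [379. 222.] ang 80.2 dist 1003
[[ 475.   11.   16.]
 [ 486. -106.   16.]
 [ 650.   34.   16.]
 [ 663.  -87.   16.]]
```

View pics/v3.png

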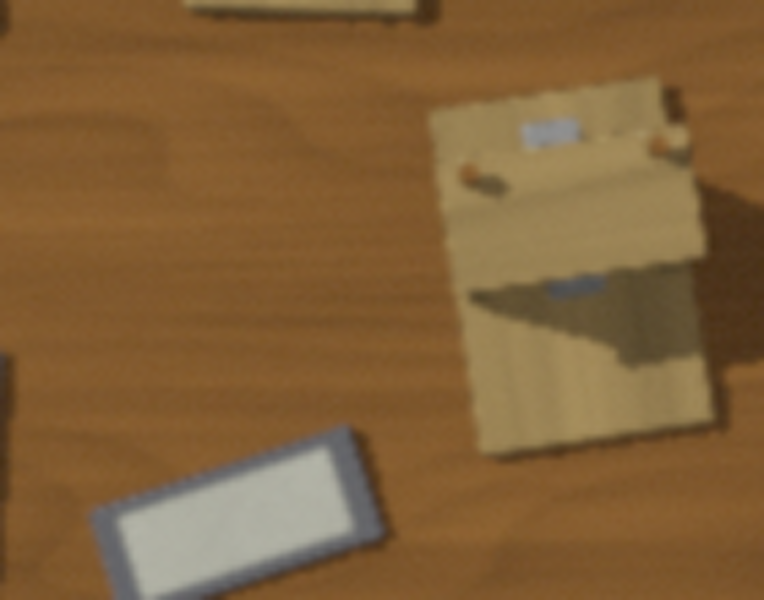

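The crop confirms the clip at v1 (430,310): its mouth faces the robot and the open jaw shows under the shelf. The holder meant is the one at world (463,292), farthest from the base at 548 mm. Now I'll fit the clip's base edges more precisely.

```bash
python3 - <<'E'
from h import *
for n in("top","side"):
    im=cv2.imread(f"pics/{n}0.png"); hsv=cv2.cvtColor(im,cv2.COLOR_BGR2HSV)
    q0=np.array([567,-37,16.]);u=proj(n,q0)[0].round().astype(int)
    ex,ey=np.array([np.cos(.115),np.sin(.115)]),np.array([-np.sin(.115),np.cos(.115)])
    g=cv2.cvtColor(im,cv2.COLOR_BGR2LAB).astype(np.float32)
    def edge(p0,d,nrm,span,z):  # scan across an expected edge, subpixel max gradient, fit line
        pts=[]
        for s in np.linspace(*span,40):
            t=np.arange(-9,9.01,.5); X=np.array([[*(p0+s*d+k*nrm),z] for k in t]); p=proj(n,X).astype(np.float32)
            v=cv2.remap(g,p[:,0].reshape(1,-1),p[:,1].reshape(1,-1),cv2.INTER_LINEAR)[0]
            v=cv2.GaussianBlur(v,(1,7),0,sigmaX=1e-3,sigmaY=2)
            gr=np.linalg.norm(v[2:]-v[:-2],axis=1); i=gr.argmax()
            pts.append(X[i+1,:2])
        pts=np.array(pts,np.float32); vx,vy,x,y=cv2.fitLine(pts,cv2.DIST_HUBER,0,.01,.01).ravel()
        r=(pts-[x,y])@[-vy,vx]; a=np.degrees(np.arctan2(vy,vx)); 
        print(n,np.round([a,x,y,np.abs(r).mean()],2)); return a,np.array([x,y]),np.array([vx,vy])
    f=np.array([480.5,-47.5])
    L=edge(f+60*ey,ex,ey,(5,60),16); R=edge(f-60*ey,ex,ey,(5,60),16); F=edge(f,ey,ex,(-52,52),16)
    B=edge(f+180*ex,ey,ex,(-52,52),16)
    s=f+(115-42)*ex
    S=edge(s,ey,ex,(-50,50),122); S2=edge(s,ey,ex,(-50,50),114)
    SL=edge(s+60*ey,ex,ey,(5,60),122); SR=edge(s-60*ey,ex,ey,(5,60),122)
E
```

```text
Traceback (most recent call last):
cv2.error: OpenCV(4.12.0) :-1: error: (-5:Bad argument) in function 'GaussianBlur'
> Overload resolution failed:
>  - argument for GaussianBlur() given by name ('sigmaX') and position (3)
>  - argument for GaussianBlur() given by name ('sigmaX') and position (3)
```

```bash
cat > e.py <<'E'
from h import *
def edge(n,g,p0,d,nrm,span,z,tag,w=9):
    pts=[]
    for s in np.linspace(*span,40):
        t=np.arange(-w,w+.01,.5); X=np.array([[*(p0+s*d+k*nrm),z] for k in t]); p=proj(n,X).astype(np.float32)
        v=cv2.remap(g,p[:,0].reshape(1,-1).copy(),p[:,1].reshape(1,-1).copy(),cv2.INTER_LINEAR)[0]
        gr=np.linalg.norm(v[4:]-v[:-4],axis=1); pts.append(X[gr.argmax()+2,:2])
    pts=np.array(pts,np.float32); vx,vy,x,y=cv2.fitLine(pts,cv2.DIST_HUBER,0,.01,.01).ravel()
    r=(pts-[x,y])@[-vy,vx]; print(n,tag,np.round([np.degrees(np.arctan2(vy,vx)),x,y,np.abs(r).mean()],2))
E
python3 - <<'E'
from e import *
a=.115;ex,ey=np.array([np.cos(a),np.sin(a)]),np.array([-np.sin(a),np.cos(a)])
f=np.array([480.5,-47.5]);s=f+73*ex
for n in("top","side"):
    g=cv2.cvtColor(cv2.imread(f"pics/{n}0.png"),cv2.COLOR_BGR2LAB).astype(np.float32)
    E=lambda *k:edge(n,g,*k)
    E(f+60*ey,ex,ey,(5,60),16,"L");E(f-60*ey,ex,ey,(5,60),16,"R");E(f,ey,ex,(-52,52),16,"F");E(f+180*ex,ey,ex,(-52,52),16,"B")
    E(s,ey,ex,(-50,50),122,"SF");E(s,ey,ex,(-50,50),114,"SF114");E(s+60*ey,ex,ey,(5,60),122,"SL");E(s-60*ey,ex,ey,(5,60),122,"SR")
print("pred L/R/F mid",f+60*ey+32*ex,f-60*ey+32*ex,f,"S",s,s+60*ey+32*ex,s-60*ey+32*ex)
E
```

```text
top L [  8.35 507.27  16.24   0.6 ]
top R [   7.15  519.84 -102.54    0.59]
top F [-82.44 481.11 -44.48   0.64]
top B [-82.52 658.63 -23.17   0.66]
top SF [-82.41 553.83 -38.69   0.57]
top SF114 [-8.230e+01  5.547e+02 -3.877e+01  5.500e-01]
top SL [  7.48 578.23  26.07   0.83]
top SR [  7.79 596.14 -92.38   0.68]
side L [ -3.63 506.86  20.64   2.15]
side R [   7.93  518.76 -104.13    0.71]
side F [-82.1  482.99 -55.53   0.7 ]
side B [-8.2550e+01  6.5916e+02 -2.6870e+01  5.9000e-01]
side SF [-84.07 554.89 -50.52   0.6 ]
side SF114 [-83.9  553.75 -39.     0.56]
side SL [7.4700e+00 5.7823e+02 2.7060e+01 3.4000e-01]
side SR [  6.73 590.22 -94.15   1.24]
pred L/R/F mid [505.40383179  15.77558109] [ 519.1734344  -103.43179303] [480.5 -47.5] S [553.01781925 -39.12349175] [577.92165105  24.15208934] [591.69125366 -95.05528478]
```

Clip: yaw 7.55° and origin (595.1,-32.3). Its fitted base is 179 x 119.4 mm, which matches the given 180 x 120. Holder: centre (463.5,293), long axis at -3.7°, size 139 x 61 mm. Next is a planning helper.

```bash
cat > plan.py <<'E'
from h import *
from scipy.spatial.transform import Rotation as Ro
A=np.radians(7.55);O=np.array([595.1,-32.3,0]);RC=Ro.from_euler("z",7.55,degrees=True)
def clip(p): return O+RC.apply(p)
def toclip(p): return RC.inv().apply(np.asarray(p)-O)
def tool(yaw,lean=0): # yaw: world heading of inward direction (deg); tool x backwards, y left, z down, leaning inward
    b=np.array([[-1,0,0],[0,1,0],[0,0,-1]]).T
    return Ro.from_euler("z",yaw,degrees=True)*Ro.from_euler("y",-lean,degrees=True)*Ro.from_matrix(b)
def plan(pos,R):
    s=status.get_state(); R0=Ro.from_rotvec(s["tool_rot"]); w=np.degrees((R0.inv()*R).as_rotvec())
    d=np.asarray(pos)-s["ee_pos"]
    print("t",round(s["time_s"],2),"turn deg",w.round(2),"then shift cm",(R.inv().apply(d)/10).round(2),"| shift before turn",(R0.inv().apply(d)/10).round(2),"F",s["wrist_force"].round(2))
E
python3 - <<'E'
from plan import *
print(tool(0,40).apply([0,0,1]))
plan([463.5,293,120],tool(-3.7))
E
```

```text
[ 0.64278761  0.         -0.76604444]
t 0.1 turn deg [ -0.1   -0.02 -10.96] then shift cm [-32.5  -29.08  10.15] | shift before turn [-37.44 -22.35  10.19] F [-0.07 -0.29  0.05]
```

Emit:
arm_command(commands=[0, 0, 0, 0, 0, -5.5, 0, 0, 0, 0, 0, -5.5, -2.5, -2.24, 0.78, 0, 0, 0, -2.5, -2.24, 0.78, 0, 0, 0, -2.5, -2.24, 0.78, 0, 0, 0], claw=1)

```text
time_s: 0.52
ee_pos: [228.8, 531.9, 198.3]
tool_rot: [-0.097, -3.14, 0.001]
wrist_force: [1.3, -0.3, 0.0]
gripper_width: 1.002
grasp_force: 0.0
```

Emit:
arm_command(commands=[-2.5, -2.24, 0.78, 0, 0, 0, -2.5, -2.24, 0.78, 0, 0, 0, -2.5, -2.24, 0.78, 0, 0, 0, -2.5, -2.24, 0.78, 0, 0, 0, -2.5, -2.24, 0.78, 0, 0, 0])

```text
time_s: 0.93
ee_pos: [346.9, 411.6, 159.4]
tool_rot: [-0.1, -3.14, 0.001]
wrist_force: [0.2, 0.8, -0.5]
gripper_width: 0.994
grasp_force: 0.0
```

Emit:
arm_command(commands=[-2.5, -2.24, 0.78, 0, 0, 0, -2.5, -2.24, 0.78, 0, 0, 0, -2.5, -2.24, 0.78, 0, 0, 0, -2.5, -2.24, 0.78, 0, 0, 0, -2.5, -2.24, 0.78, 0, 0, 0])

```text
time_s: 1.35
ee_pos: [464.5, 291.8, 120.5]
tool_rot: [-0.1, -3.139, 0.0]
wrist_force: [0.3, 0.2, -0.0]
gripper_width: 1.001
grasp_force: 0.0
```

Emit:
arm_command(commands=[0, 0, 0, 0, 0, 0, 0, 0, 0, 0, 0, 0, 0, 0, 0, 0, 0, 0, 0, 0, 0, 0, 0, 0, 0, 0, 0, 0, 0, 0])

```text
time_s: 1.77
ee_pos: [463.2, 294.4, 121.4]
tool_rot: [0.097, 3.14, 0.001]
wrist_force: [0.5, -0.7, 0.6]
gripper_width: 1.002
grasp_force: 0.0
```

```bash
python3 - <<'E'
from plan import *
plan([463.5,293,6],tool(-3.7))
c=optics.get_calibration("wrist"); im=optics.capture("wrist"); cv2.imwrite("pics/w1.png",cv2.resize(im[:,:,::-1],(800,600)))
K=c["intrinsics"];print(K[0,0],K[:2,2])
# holder ctr from wrist (equidistant)
hsv=cv2.cvtColor(im,cv2.COLOR_RGB2HSV)
m=(((hsv[...,1]<75)|((hsv[...,0]>100)&(hsv[...,0]<140)))&(hsv[...,2]>60)).astype(np.uint8)
for k in cv2.findContours(m,cv2.RETR_EXTERNAL,cv2.CHAIN_APPROX_NONE)[0]:
    if cv2.contourArea(k)<1500: continue
    q=k[:,0]-K[:2,2]; r=np.hypot(*q.T); th=r/K[0,0]
    d=np.c_[q/r[:,None]*np.sin(th)[:,None],np.cos(th)]@c["R"]; o=-c["R"].T@c["t"]
    X=o+d*((10-o[2])/d[:,2])[:,None]; print(k[:,0].mean(0),cv2.minAreaRect(X[:,:2].astype(np.float32)))
E
```

```text
t 1.77 turn deg [0.02 0.01 0.15] then shift cm [-0.04 -0.14 11.54] | shift before turn [-0.04 -0.14 11.54] F [ 0.5  -0.74  0.55]
297.3186396354542 [253.01088755 196.94654146]
[426.2952381  353.27777778] ((752.4691162109375, 663.5184326171875), (582.5612182617188, 224.4781036376953), 66.59355926513672)
[255.48214286 274.39010989] ((557.2857666015625, 287.4461364746094), (350.1215515136719, 32.292213439941406), 86.53424072265625)
[110.56187291 177.83277592] ((439.1447448730469, 138.55140686035156), (60.29022216796875, 142.45054626464844), 17.986679077148438)
[252.95408163 187.56377551] ((462.2557067871094, 293.122802734375), (60.451663970947266, 139.96083068847656), 86.50584411621094)
[229.40636042  38.61484099] ((311.14569091796875, 281.2071533203125), (83.6498031616211, 60.32910919189453), 3.301030397415161)
```

View pics/w1.png

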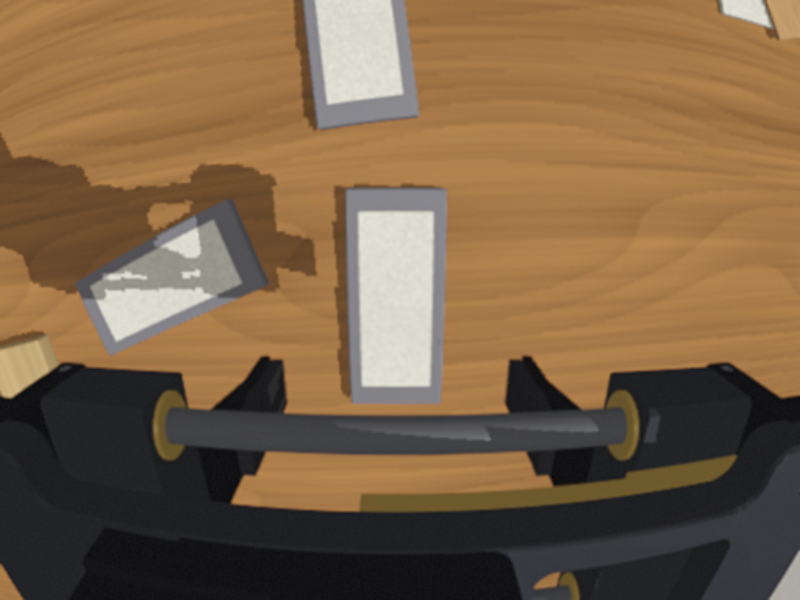

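The wrist picture shows the holder (395,295) centred between the open fingers. Its wrist measurement (462.3,293.1), 60 x 140 mm, agrees with the top view, so I'm descending and gripping.

Emit:
arm_command(commands=[0, -0.1, 2.5, 0, 0, 0, 0, 0, 3, 0, 0, 0, 0, 0, 3, 0, 0, 0, 0, 0, 2.2, 0, 0, 0, 0, 0, 1, 0, 0, 0])

```text
time_s: 2.23
ee_pos: [461.0, 292.0, 1.0]
tool_rot: [-0.098, -3.136, 0.003]
wrist_force: [-0.8, 0.5, 1.3]
gripper_width: 0.999
grasp_force: 0.0
```

Emit:
arm_command(commands=[0, 0, 0, 0, 0, 0, 0, 0, 0, 0, 0, 0, 0, 0, 0, 0, 0, 0, 0, 0, 0, 0, 0, 0, 0, 0, 0, 0, 0, 0], claw=0.5)

```text
time_s: 2.65
ee_pos: [464.8, 292.9, 5.5]
tool_rot: [0.1, 3.138, 0.002]
wrist_force: [-0.3, 1.0, 1.2]
gripper_width: 0.709
grasp_force: 0.5
```

Emit:
arm_command(commands=[0, 0, 0, 0, 0, 0, 0, 0, 0, 0, 0, 0, 0, 0, 0, 0, 0, 0, 0, 0, 0, 0, 0, 0, 0, 0, 0, 0, 0, 0])

```text
time_s: 3.07
ee_pos: [464.8, 292.9, 5.4]
tool_rot: [0.1, 3.138, 0.002]
wrist_force: [-0.5, 1.2, 6.0]
gripper_width: 0.683
grasp_force: 30.0
```

Emit:
arm_command(commands=[0, 0, -1, 0, 0, 0, 0, 0, -2, 0, 0, 0, 0, 0, -2.5, 0, 0, 0, 0, 0, -2, 0, 0, -5, 0, 0, -1, 0, 0, -5])

```text
time_s: 3.48
ee_pos: [465.2, 292.8, 92.5]
tool_rot: [-0.18, 3.133, 0.002]
wrist_force: [0.0, 0.1, 0.5]
gripper_width: 0.684
grasp_force: 30.0
```

```bash
python3 - <<'E'
from plan import *
print(status.get_state()["grasp_force"],status.get_state()["gripper_width"])
plan(clip([-200,0,60]),tool(7.55))
E
```

```text
29.997541308403015 0.6843058259085597
t 3.48 turn deg [ 0.05  0.2  -0.98] then shift cm [ 11.39 -33.93   3.25] | shift before turn [ 10.82 -34.13   3.18] F [0.04 0.14 0.48]
```

Emit:
arm_command(commands=[0, 0, 0, 0, 0, -1, 0.7, -2, 0, 0, 0, 0, 0.9, -2.8, 0, 0, 0, 0, 0.9, -2.8, 0, 0, 0, 0, 0.9, -2.8, 0, 0, 0, 0])

```text
time_s: 3.9
ee_pos: [442.0, 183.6, 88.1]
tool_rot: [0.199, -3.133, 0.001]
wrist_force: [0.1, -0.8, -0.9]
gripper_width: 0.682
grasp_force: 30.0
```

Emit:
arm_command(commands=[1, -2.8, 0, 0, 0, 0, 1, -2.8, 0, 0, 0, 0, 1, -2.8, 0, 0, 0, 0, 1, -2.8, 0, 0, 0, 0, 1, -2.8, 0, 0, 0, 0])

```text
time_s: 4.32
ee_pos: [410.2, 38.4, 88.3]
tool_rot: [0.198, -3.134, -0.0]
wrist_force: [0.7, -0.3, -0.5]
gripper_width: 0.681
grasp_force: 30.0
```

Emit:
arm_command(commands=[1, -2.8, 0.5, 0, 0, 0, 1, -2.8, 1, 0, 0, 0, 0.7, -2.8, 1, 0, 0, 0, 0.3, -1.2, 0.7, 0, 0, 0, 0, 0, 0, 0, 0, 0])

```text
time_s: 4.73
ee_pos: [392.0, -61.1, 55.2]
tool_rot: [0.193, -3.132, -0.001]
wrist_force: [-1.1, 0.8, -0.6]
gripper_width: 0.681
grasp_force: 30.0
```

Emit:
arm_command(commands=[0, 0, 0, 0, 0, 0, 0, 0, 0, 0, 0, 0, 0, 0, 0, 0, 0, 0, 0, 0, 0, 0, 0, 0, 0, 0, 0, 0, 0, 0])

```text
time_s: 5.15
ee_pos: [394.5, -58.8, 57.4]
tool_rot: [-0.203, 3.135, -0.0]
wrist_force: [0.2, 0.5, -1.5]
gripper_width: 0.68
grasp_force: 30.0
```

```bash
python3 - <<'E'
from plan import *
plan(clip([-200,0,27]),tool(7.55))
from e import edge
ims={n:optics.capture(n) for n in("top","side")}
for n,im in ims.items():
    cv2.imwrite(f"pics/{n}1.png",im[:,:,::-1])
a=cv2.imread("pics/top1.png")[140:340,180:400];b=cv2.imread("pics/side1.png")[120:320,200:420]
cv2.imwrite("pics/v5.png",cv2.resize(np.vstack([a,b]),(330*1,600)))
cv2.imwrite("pics/v5.png",cv2.resize(np.hstack([a,b]),(800,364),interpolation=cv2.INTER_CUBIC))
E
```

```text
t 5.15 turn deg [-0.01  0.03 -0.13] then shift cm [-0.23 -0.01  3.04] | shift before turn [-0.23 -0.01  3.04] F [ 0.24  0.54 -1.51]
```

View pics/v5.png

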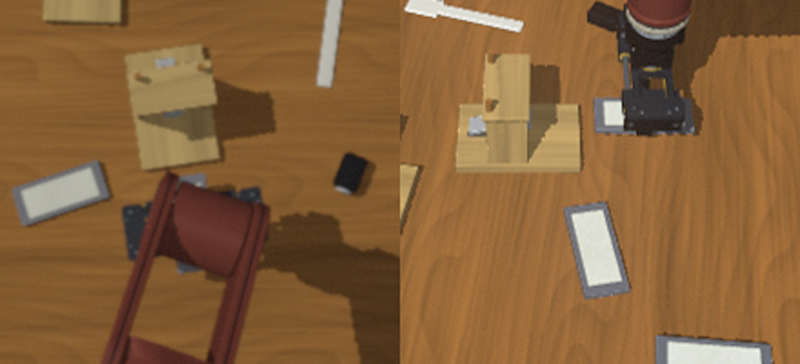

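The holder is held straight in front of the mouth (top crop (195,215), clip at (175,110)). Now I lower it and slide it in short of any stop position.

Emit:
arm_command(commands=[0, 0, 1, 0, 0, 0, 0, 0, 1.2, 0, 0, 0, -0.5, 0, 0.8, 0, 0, 0, -1, 0, 0, 0, 0, 0, -1.2, 0, 0, 0, 0, 0])

```text
time_s: 5.67
ee_pos: [419.9, -55.5, 25.5]
tool_rot: [0.201, -3.133, -0.001]
wrist_force: [0.4, 0.3, -1.7]
gripper_width: 0.684
grasp_force: 30.0
```

Emit:
arm_command(commands=[-1.3, 0, 0, 0, 0, 0, -1.3, 0, 0, 0, 0, 0, -1.3, 0, 0, 0, 0, 0, -1.3, 0, 0, 0, 0, 0, -1.3, 0, 0, 0, 0, 0])

```text
time_s: 6.08
ee_pos: [485.7, -47.4, 26.1]
tool_rot: [0.201, -3.134, -0.0]
wrist_force: [0.2, 0.1, -0.9]
gripper_width: 0.678
grasp_force: 30.0
```

Emit:
arm_command(commands=[-1, 0, 0, 0, 0, 0, -0.6, 0, 0, 0, 0, 0, 0, 0, 0, 0, 0, 0, 0, 0, 0, 0, 0, 0, 0, 0, 0, 0, 0, 0])

```text
time_s: 6.5
ee_pos: [500.5, -45.6, 26.7]
tool_rot: [0.201, -3.134, -0.0]
wrist_force: [-0.3, -0.3, -0.4]
gripper_width: 0.686
grasp_force: 30.0
```

```bash
python3 - <<'E'
from plan import *
plan(clip([-94,0,21]),tool(7.55)); print(toclip(status.get_state()["ee_pos"]))
from e import edge
im=optics.capture("side"); cv2.imwrite("pics/v6.png",cv2.resize(im[130:290,200:400,::-1],(750,600),interpolation=cv2.INTER_CUBIC))
E
```

```text
t 6.5 turn deg [ 0.02 -0.07 -0.2 ] then shift cm [-0.15  0.07  0.57] | shift before turn [-0.15  0.07  0.57] F [-0.29 -0.35 -0.38]
[-95.53211567  -0.71953533  26.71744009]
```

View pics/v6.png

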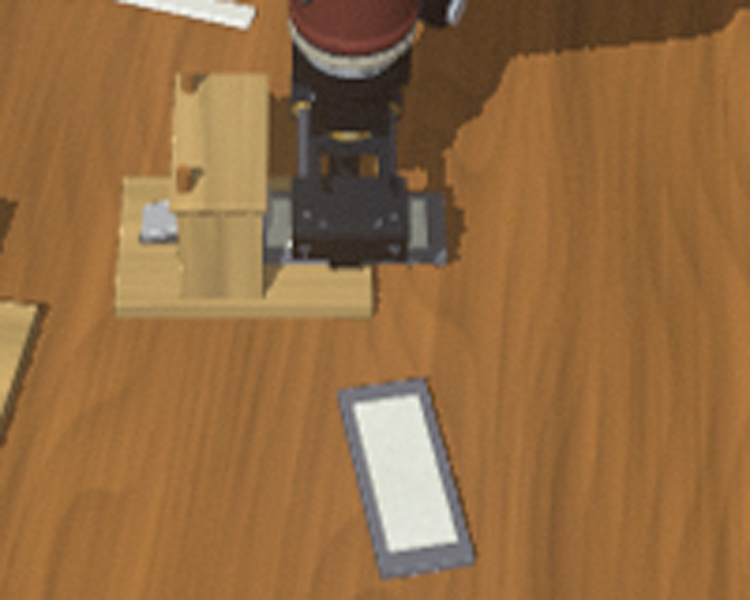

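The holder's inner end is under the lever, between the cheeks, and its outer end overhangs the base at (440,230). Lowering it onto the plate.

Emit:
arm_command(commands=[0, 0.06, 0.2, 0, 0, 0, 0, 0, 0.15, 0, 0, 0, 0, 0, 0.1, 0, 0, 0, 0, 0, 0, 0, 0, 0, 0, 0, 0, 0, 0, 0])

```text
time_s: 6.97
ee_pos: [501.1, -45.1, 22.6]
tool_rot: [0.201, -3.135, -0.0]
wrist_force: [0.7, -0.4, -0.0]
gripper_width: 0.68
grasp_force: 30.0
```

Emit:
arm_command(commands=[0, 0, 0.05, 0, 0, 0, 0, 0, 0.05, 0, 0, 0, 0, 0, 0, 0, 0, 0, 0, 0, 0, 0, 0, 0, 0, 0, 0, 0, 0, 0])

```text
time_s: 7.38
ee_pos: [501.3, -45.0, 21.6]
tool_rot: [0.201, -3.135, -0.0]
wrist_force: [0.1, -1.4, -0.9]
gripper_width: 0.681
grasp_force: 30.0
```

Emit:
arm_command(commands=[0, 0, 0.05, 0, 0, 0, 0, 0, 0, 0, 0, 0, 0, 0, 0, 0, 0, 0, 0, 0, 0, 0, 0, 0, 0, 0, 0, 0, 0, 0])

```text
time_s: 7.8
ee_pos: [501.4, -45.1, 21.4]
tool_rot: [-0.201, 3.135, -0.0]
wrist_force: [-2.9, 0.1, 5.3]
gripper_width: 0.683
grasp_force: 30.0
```

Emit:
arm_command(commands=[0, 0, 0.05, 0, 0, 0, 0, 0, 0, 0, 0, 0, 0, 0, 0, 0, 0, 0, 0, 0, 0, 0, 0, 0, 0, 0, 0, 0, 0, 0])

```text
time_s: 8.22
ee_pos: [501.4, -45.1, 21.3]
tool_rot: [0.201, -3.135, 0.0]
wrist_force: [-3.4, 0.1, 8.5]
gripper_width: 0.683
grasp_force: 30.0
```

Emit:
arm_command(commands=[0, 0, 0, 0, 0, 0, 0, 0, 0, 0, 0, 0, 0, 0, 0, 0, 0, 0, 0, 0, 0, 0, 0, 0, 0, 0, 0, 0, 0, 0], claw=0.85)

```text
time_s: 8.63
ee_pos: [501.1, -45.0, 20.4]
tool_rot: [0.201, -3.135, -0.0]
wrist_force: [-0.1, 0.2, 0.7]
gripper_width: 0.839
grasp_force: 0.0
```

Emit:
arm_command(commands=[0, 0, -0.5, 0, 0, 0, 0, 0, -1.5, 0, 0, 0, 0, 0, -2, 0, 0, 0, 0.5, 0, -1.5, 0, 0, 0, 2, 0, 0, 0, 0, 0])

```text
time_s: 9.05
ee_pos: [481.1, -49.2, 80.1]
tool_rot: [-0.201, 3.127, -0.004]
wrist_force: [1.5, -0.4, 0.4]
gripper_width: 0.848
grasp_force: 0.0
```

Emit:
arm_command(commands=[2.5, 0, 0, 0, 0, 0, 2.5, 0, 0, 0, 0, 0, 2, 0, 0, 0, 0, 0, 1, 0, 0, 0, 0, 0, 0, 0, 0, 0, 0, 0], claw=0.42)

```text
time_s: 9.47
ee_pos: [395.3, -58.4, 75.5]
tool_rot: [0.2, -3.134, -0.0]
wrist_force: [-0.4, 0.4, -0.2]
gripper_width: 0.557
grasp_force: 0.0
```

Emit:
arm_command(commands=[0, 0, 0, 0, 0, 0, 0, 0, 0, 0, 0, 0, 0, 0, 0, 0, 0, 0, 0, 0, 0, 0, 0, 0, 0, 0, 0, 0, 0, 0])

```text
time_s: 9.88
ee_pos: [397.5, -58.4, 75.6]
tool_rot: [0.202, -3.135, -0.0]
wrist_force: [-0.6, 0.5, -0.0]
gripper_width: 0.423
grasp_force: 0.0
```

```bash
python3 - <<'E'
from plan import *
plan(clip([-195,0,14]),tool(7.55)); print(toclip(status.get_state()["ee_pos"]))
ims={n:optics.capture(n) for n in("side","top","wrist")}
for n in ims: cv2.imwrite(f"pics/{n}2.png",ims[n][:,:,::-1])
p=proj("side",clip([-120,0,20]))[0].astype(int); print(p)
a=ims["side"][p[1]-60:p[1]+60,p[0]-80:p[0]+80]; b=ims["wrist"]
cv2.imwrite("pics/v7.png",np.hstack([cv2.resize(a,(400,300),interpolation=cv2.INTER_CUBIC),cv2.resize(b,(400,300))])[:,:,::-1])
E
```

```text
t 9.88 turn deg [ 0.01 -0.01 -0.19] then shift cm [-0.43 -0.01  6.16] | shift before turn [-0.43 -0.01  6.16] F [-0.57  0.55 -0.03]
[-1.99270882e+02  7.29821548e-02  7.56238762e+01]
[300 192]
```

View pics/v7.png

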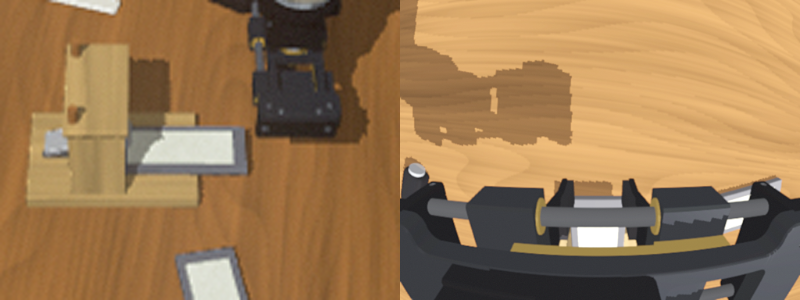

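The holder lies flat on the plate, with its outer end at (240,150) in the left crop. I'll measure how straight and centred it is.

```bash
cat > hold.py <<'E'
from plan import *
from e import edge
def hold(n,im,xc):
    g=cv2.cvtColor(np.ascontiguousarray(im),cv2.COLOR_BGR2LAB).astype(np.float32)
    hsv=cv2.cvtColor(np.ascontiguousarray(im),cv2.COLOR_BGR2HSV)
    m=((hsv[...,1]<75)|((hsv[...,0]>100)&(hsv[...,0]<140)))&(hsv[...,2]>60)
    cs,_=cv2.findContours(m.astype(np.uint8),cv2.RETR_EXTERNAL,cv2.CHAIN_APPROX_NONE)
    u=proj(n,clip([xc,0,26]))[0]
    for c in cs:
        if cv2.contourArea(c)>150 and cv2.pointPolygonTest(c,(float(u[0]),float(u[1])),False)>=0:
            X=np.array([toclip(x) for x in ray(n,c[:,0],26)])
            for s in(-1,1):
                k=X[(s*X[:,1]>22)&(X[:,0]>xc-40)&(X[:,0]<xc+45)]
                if len(k)>5: print(n,"side",s,"y,slope deg",np.round([np.median(k[:,1]),np.degrees(np.polyfit(k[:,0],k[:,1],1)[0])],2))
            e=X[np.abs(X[:,1])<20]; print(n,"outer end x",e[e[:,0]<xc,0].mean().round(1) if (e[:,0]<xc).any() else None)
E
python3 - <<'E'
from hold import *
for n in("side","top"): hold(n,cv2.imread(f"pics/{n}2.png"),-110)
E
```

```text
side side -1 y,slope deg [-32.79   1.79]
side side 1 y,slope deg [32.59  0.29]
side outer end x -165.0
top side -1 y,slope deg [-30.75  -1.04]
top side 1 y,slope deg [27.36  0.85]
top outer end x -135.4
```

Holder is centred and straight, with its outer end at clip x -165. Descending behind it and approaching.

Emit:
arm_command(commands=[0, 0, 1.5, 0, 0, 0, 0, 0, 2, 0, 0, 0, 0, 0, 1.7, 0, 0, 0, 0, 0, 0.9, 0, 0, 0, 0, 0, 0, 0, 0, 0])

```text
time_s: 10.45
ee_pos: [395.3, -57.8, 12.7]
tool_rot: [0.201, -3.131, -0.003]
wrist_force: [-1.2, 0.4, -0.9]
gripper_width: 0.422
grasp_force: 0.0
```

Emit:
arm_command(commands=[-0.5, 0, 0, 0, 0, 0, -0.5, 0, 0, 0, 0, 0, -0.5, 0, 0, 0, 0, 0, -0.4, 0, 0, 0, 0, 0, 0, 0, 0, 0, 0, 0])

```text
time_s: 10.87
ee_pos: [417.8, -56.3, 15.6]
tool_rot: [-0.202, 3.133, -0.001]
wrist_force: [-0.5, -0.0, -0.7]
gripper_width: 0.426
grasp_force: 0.0
```

Emit:
arm_command(commands=[-0.2, 0, 0, 0, 0, 0, -0.2, 0, 0, 0, 0, 0, -0.2, 0, 0, 0, 0, 0, -0.1, 0, 0, 0, 0, 0, 0, 0, 0, 0, 0, 0])

```text
time_s: 11.28
ee_pos: [423.0, -55.1, 14.6]
tool_rot: [-0.201, 3.135, 0.0]
wrist_force: [-0.1, -0.6, -0.2]
gripper_width: 0.423
grasp_force: 0.0
```

```bash
python3 - <<'E'
from hold import *
s=status.get_state();print(s["time_s"],toclip(s["ee_pos"]),RC.inv().apply(s["wrist_force"]))
im=optics.capture("side"); hold("side",im[:,:,::-1],-110)
E
```

```text
11.2833 [-1.73562292e+02 -2.85964969e-02  1.46195567e+01] [-0.16356747 -0.62938997 -0.22374506]
side side -1 y,slope deg [-32.82  17.  ]
side side 1 y,slope deg [32.59  2.36]
side outer end x -169.5
```

Emit:
arm_command(commands=[-0.2, 0, 0, 0, 0, 0, -0.2, 0, 0, 0, 0, 0, -0.2, 0, 0, 0, 0, 0, -0.2, 0, 0, 0, 0, 0, 0, 0, 0, 0, 0, 0])

```text
time_s: 11.75
ee_pos: [431.4, -54.2, 14.7]
tool_rot: [-0.201, 3.135, -0.0]
wrist_force: [0.1, -0.9, -0.4]
gripper_width: 0.417
grasp_force: 0.0
```

Emit:
arm_command(commands=[-0.05, 0, 0, 0, 0, 0, -0.05, 0, 0, 0, 0, 0, -0.05, 0, 0, 0, 0, 0, 0, 0, 0, 0, 0, 0, 0, 0, 0, 0, 0, 0])

```text
time_s: 12.17
ee_pos: [432.3, -53.9, 14.6]
tool_rot: [0.201, -3.135, -0.0]
wrist_force: [-0.8, -0.2, 0.4]
gripper_width: 0.42
grasp_force: 0.4
```

Emit:
arm_command(commands=[-0.05, 0, 0, 0, 0, 0, -0.05, 0, 0, 0, 0, 0, -0.05, 0, 0, 0, 0, 0, 0, 0, 0, 0, 0, 0, 0, 0, 0, 0, 0, 0])

```text
time_s: 12.58
ee_pos: [434.0, -53.7, 14.7]
tool_rot: [-0.201, 3.135, -0.0]
wrist_force: [-0.8, -0.4, -0.7]
gripper_width: 0.419
grasp_force: 0.1
```

```bash
cat > f.py <<'E'
from plan import *
F=[];
for i in range(6):
    s=status.get_state(); F.append(RC.inv().apply(s["wrist_force"])); im=optics.capture("side")
cv2.imwrite("pics/sidef.png",im[:,:,::-1])
print(s["time_s"],toclip(s["ee_pos"]).round(1),np.mean(F,0).round(2),np.std(F,0).round(2))
E
python3 f.py; python3 -c '
from hold import *
hold("side",cv2.imread("pics/sidef.png"),-100)'
```

```text
12.8333 [-1.626e+02 -1.000e-01  1.470e+01] [-0.2  -0.16 -0.34] [0.45 0.21 0.45]
side side -1 y,slope deg [-32.84  21.8 ]
side side 1 y,slope deg [32.64  2.54]
side outer end x -159.0
```

Emit:
arm_command(commands=[-0.05, 0, 0, 0, 0, 0, -0.05, 0, 0, 0, 0, 0, -0.05, 0, 0, 0, 0, 0, 0, 0, 0, 0, 0, 0, 0, 0, 0, 0, 0, 0])

```text
time_s: 13.3
ee_pos: [435.4, -53.5, 14.6]
tool_rot: [-0.201, 3.135, 0.0]
wrist_force: [-0.9, -0.1, 0.6]
gripper_width: 0.422
grasp_force: 0.3
```

Emit:
arm_command(commands=[-0.05, 0, 0, 0, 0, 0, -0.05, 0, 0, 0, 0, 0, -0.05, 0, 0, 0, 0, 0, 0, 0, 0, 0, 0, 0, 0, 0, 0, 0, 0, 0])

```text
time_s: 13.72
ee_pos: [437.0, -53.3, 14.6]
tool_rot: [-0.201, 3.135, -0.0]
wrist_force: [-0.9, 0.0, -0.7]
gripper_width: 0.417
grasp_force: 0.1
```

Emit:
arm_command(commands=[-0.05, 0, 0, 0, 0, 0, -0.05, 0, 0, 0, 0, 0, -0.05, 0, 0, 0, 0, 0, 0, 0, 0, 0, 0, 0, 0, 0, 0, 0, 0, 0])

```text
time_s: 14.13
ee_pos: [438.3, -53.2, 14.6]
tool_rot: [0.201, -3.135, -0.0]
wrist_force: [-1.8, -0.4, 0.1]
gripper_width: 0.416
grasp_force: 0.7
```

Emit:
arm_command(commands=[-0.05, 0, 0, 0, 0, 0, -0.05, 0, 0, 0, 0, 0, -0.05, 0, 0, 0, 0, 0, 0, 0, 0, 0, 0, 0, 0, 0, 0, 0, 0, 0])

```text
time_s: 14.55
ee_pos: [439.9, -53.0, 14.6]
tool_rot: [-0.201, 3.135, 0.0]
wrist_force: [-1.7, -0.2, 0.3]
gripper_width: 0.42
grasp_force: 0.7
```

```bash
python3 f.py
```

```text
14.8 [-1.566e+02 -1.000e-01  1.460e+01] [-0.95  0.27 -0.16] [0.46 0.37 0.59]
```

Emit:
arm_command(commands=[-0.05, 0, 0, 0, 0, 0, -0.05, 0, 0, 0, 0, 0, 0, 0, 0, 0, 0, 0, 0, 0, 0, 0, 0, 0, 0, 0, 0, 0, 0, 0])

```text
time_s: 15.27
ee_pos: [440.6, -52.9, 14.6]
tool_rot: [0.201, -3.135, -0.0]
wrist_force: [-2.4, -0.6, 1.4]
gripper_width: 0.421
grasp_force: 1.3
```

Emit:
arm_command(commands=[-0.05, 0, 0, 0, 0, 0, -0.05, 0, 0, 0, 0, 0, 0, 0, 0, 0, 0, 0, 0, 0, 0, 0, 0, 0, 0, 0, 0, 0, 0, 0])

```text
time_s: 15.68
ee_pos: [440.7, -52.8, 14.5]
tool_rot: [0.201, -3.133, -0.0]
wrist_force: [-7.5, -2.9, 5.6]
gripper_width: 0.42
grasp_force: 3.4
```

```bash
python3 f.py
```

```text
15.9333 [-1.558e+02 -1.000e-01  1.450e+01] [-7.3  -0.88  4.88] [0.35 0.5  0.77]
```

Firm stop felt: about 1 N while the spring gave, then 7 N with the TCP at clip x -155.8, so the outer end is at about -146, within range. Backing off gently.

Emit:
arm_command(commands=[0.05, 0, 0, 0, 0, 0, 0.05, 0, 0, 0, 0, 0, 0.1, 0, 0, 0, 0, 0, 0.2, 0, 0, 0, 0, 0, 0.5, 0, 0, 0, 0, 0])

```text
time_s: 16.4
ee_pos: [433.8, -54.0, 15.0]
tool_rot: [-0.201, 3.133, -0.001]
wrist_force: [0.3, 0.6, 1.0]
gripper_width: 0.419
grasp_force: 0.0
```

Emit:
arm_command(commands=[1, 0, 0, 0, 0, 0, 2, 0, 0, 0, 0, 0, 1, 0, -2, 0, 0, 0, 0, 0, -3, 0, 0, 0, 0, 0, -4, 0, 0, 0], claw=0)

```text
time_s: 16.82
ee_pos: [389.3, -58.1, 102.8]
tool_rot: [0.2, -3.129, -0.004]
wrist_force: [2.0, -0.0, 0.6]
gripper_width: 0.128
grasp_force: 0.0
```

```bash
python3 f.py; python3 - <<'E'
from hold import *
im=cv2.imread("pics/sidef.png"); hold("side",im,-90)
plan(clip([-84,0,140]),tool(7.55,40))
cv2.imwrite("pics/v8.png",cv2.resize(im[130:290,200:400],(750,600),interpolation=cv2.INTER_CUBIC))
E
```

```text
17.0667 [-2.041e+02  1.000e-01  1.045e+02] [ 1.62 -0.54  0.61] [2.3  0.68 1.93]
side side -1 y,slope deg [-32.61  -0.48]
side side 1 y,slope deg [32.68  0.29]
side outer end x -146.2
t 17.12 turn deg [-4.000e-02 -4.007e+01 -2.200e-01] then shift cm [-11.58  -0.05   4.98] | shift before turn [-12.07  -0.    -3.65] F [ 0.29 -0.91 -0.44]
```

View pics/v8.png

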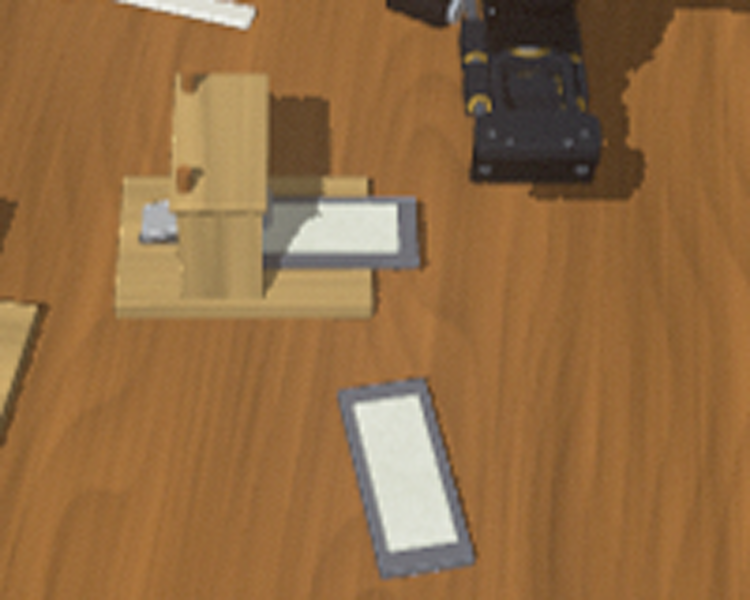

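The holder lies straight and flat, with its outer end at (410,235), clip x -146. It stayed put after release. Now I lean the tool 40°.

Emit:
arm_command(commands=[0, 0, 0, 0, -5, 0, 0, 0, 0, 0, -5, 0, 0, 0, 0, 0, -5, 0, 0, 0, 0, 0, -5, 0, 0, 0, 0, 0, -5, 0])

```text
time_s: 17.53
ee_pos: [392.3, -58.2, 102.7]
tool_rot: [-0.174, 2.699, 0.04]
wrist_force: [-1.6, 0.2, -0.3]
gripper_width: 0.005
grasp_force: 0.0
```

Emit:
arm_command(commands=[0, 0, 0, 0, -5, 0, 0, 0, 0, 0, -5, 0, 0, 0, 0, 0, -5, 0, -1, 0, 0, 0, 0, 0, -1, 0, 0, 0, 0, 0])

```text
time_s: 17.95
ee_pos: [458.0, -61.7, 141.4]
tool_rot: [-0.149, 2.502, 0.067]
wrist_force: [0.4, -0.5, 0.9]
gripper_width: -0.0
grasp_force: 0.0
```

Emit:
arm_command(commands=[-2, 0, 0, 0, 0, 0, -2, 0, 0, 0, 0, 0, -2, 0, 0, 0, 0, 0, -2, 0, 0, 0, 0, 0, -1, 0, 0, 0, 0, 0])

```text
time_s: 18.37
ee_pos: [532.3, -52.9, 197.4]
tool_rot: [-0.153, 2.499, 0.066]
wrist_force: [0.2, -0.6, -0.5]
gripper_width: 0.007
grasp_force: 0.0
```

```bash
python3 f.py; python3 - <<'E'
from plan import *
plan(clip([-32,0,78]),tool(7.55,40))
a=optics.capture("side")[110:290,200:420]; b=optics.capture("wrist")
cv2.imwrite("pics/v9.png",np.hstack([cv2.resize(a,(400,328),interpolation=cv2.INTER_CUBIC),cv2.resize(b,(400,328))])[:,:,::-1])
E
```

```text
18.6167 [-67.9 -11.9 194.8] [ 0.31 -0.31  0.01] [0.37 0.5  0.51]
t 18.67 turn deg [ 0.29 -3.49 -0.81] then shift cm [ 4.77  1.22 11.27] | shift before turn [ 4.09  1.1  11.54] F [-0.08  0.52 -0.13]
```

View pics/v9.png

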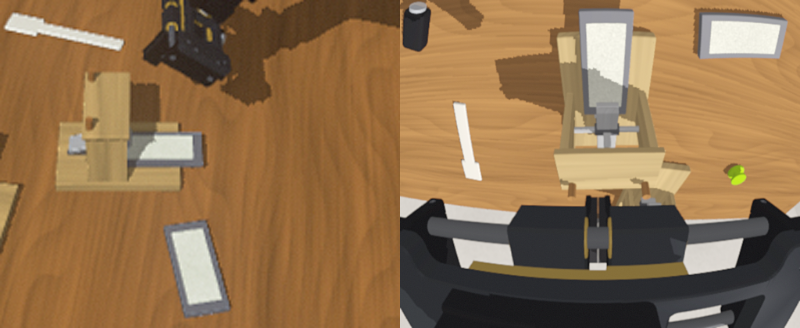

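The lean reached 36.5°, but the TCP drifted to clip (-68,-12,195), so some rows fell short near the arm's limits. It is high and clear of everything. I'll check the joints and then correct.

```bash
python3 - <<'E'
from plan import *
print(status.get_state()["q"].round(3)); plan(clip([-84,0,140]),tool(7.55,40))
E
```

```text
[-0.481 -0.453  2.321  0.506  0.797 -2.44 ]
t 18.77 turn deg [ 0.24 -3.42 -0.84] then shift cm [4.82 1.26 3.21] | shift before turn [4.64 1.18 3.5 ] F [0.12 0.14 0.52]
```

Emit:
arm_command(commands=[0, 0.4, 0, 0, 0, 0, 0, 0.4, 0, 0, 0, 0, 0, 0.4, 0, 0, 0, 0, 0, 0, 0, 0, 0, 0, 0, 0, 0, 0, 0, 0])

```text
time_s: 19.18
ee_pos: [529.1, -41.5, 197.0]
tool_rot: [-0.15, 2.498, 0.066]
wrist_force: [-0.4, 0.5, 0.0]
gripper_width: 0.005
grasp_force: 0.0
```

```bash
python3 - <<'E'
from plan import *
print(status.get_state()["q"].round(3)); plan(clip([-84,0,140]),tool(7.55,40))
E
```

```text
[-0.449 -0.468  2.328  0.486  0.788 -2.4  ]
t 19.18 turn deg [ 0.23 -3.32 -0.75] then shift cm [5.   0.04 3.25] | shift before turn [ 4.8  -0.04  3.53] F [-0.41  0.47  0.04]
```

Emit:
arm_command(commands=[1, 0, 0.5, 0, -1.7, -0.4, 1, 0, 0.7, 0, -1.6, -0.3, 1.5, 0, 1, 0, 0, 0, 1.5, 0, 1, 0, 0, 0, 0, 0, 0, 0, 0, 0])

```text
time_s: 19.6
ee_pos: [507.9, -42.8, 136.4]
tool_rot: [-0.159, 2.445, 0.068]
wrist_force: [-1.1, 1.4, -1.1]
gripper_width: 0.008
grasp_force: 0.0
```

```bash
python3 - <<'E'
from plan import *
print(status.get_state()["q"].round(3)); print(toclip(status.get_state()["ee_pos"]).round(1));plan(clip([-32,0,80]),tool(7.55,40))
E
```

```text
[-0.513 -0.464  2.471  0.677  0.669 -2.655]
[-87.9   1.  136.4]
t 19.6 turn deg [ 0.37 -0.34 -0.23] then shift cm [-0.66 -0.1   7.91] | shift before turn [-0.7  -0.15  7.9 ] F [-1.14  1.38 -1.14]
```

q6 is close to its limit at 40°. Easing the lean to about 36° should free it while still within 35–45°.

Emit:
arm_command(commands=[0, -0.1, 0, 0, 2, 0, 0, 0, 0, 0, 2, 0, 0, 0, 0, 0, 0, 0, 0, 0, 0, 0, 0, 0, 0, 0, 0, 0, 0, 0])

```text
time_s: 20.02
ee_pos: [511.0, -44.8, 141.1]
tool_rot: [-0.166, 2.508, 0.059]
wrist_force: [0.5, -0.5, -0.2]
gripper_width: 0.005
grasp_force: 0.0
```

```bash
python3 - <<'E'
from plan import *
print(status.get_state()["q"].round(3)); print(toclip(status.get_state()["ee_pos"]).round(1));plan(clip([-75,0,139]),tool(7.55,36.5));plan(clip([-32,0,80]),tool(7.55,36.5))
E
```

```text
[-0.478 -0.428  2.411  0.555  0.702 -2.526]
[-85.   -1.3 141.1]
t 20.02 turn deg [ 0.24 -0.47 -0.06] then shift cm [-0.68  0.13  0.76] | shift before turn [-0.69  0.13  0.76] F [ 0.47 -0.46 -0.25]
t 20.02 turn deg [ 0.24 -0.47 -0.06] then shift cm [-0.63  0.13  8.06] | shift before turn [-0.7   0.1   8.06] F [ 0.47 -0.46 -0.25]
```

Emit:
arm_command(commands=[-0.2, 0.03, 0.6, 0, 0, 0, -0.2, 0.05, 1, 0, 0, 0, -0.2, 0.05, 1.2, 0, 0, 0, 0, 0, 1.2, 0, 0, 0, 0, 0, 0, 0, 0, 0])

```text
time_s: 20.43
ee_pos: [538.1, -39.1, 109.5]
tool_rot: [-0.165, 2.512, 0.061]
wrist_force: [-0.4, 0.5, -0.4]
gripper_width: 0.008
grasp_force: 0.0
```

```bash
python3 - <<'E'
from plan import *
print(status.get_state()["q"].round(3)); print(toclip(status.get_state()["ee_pos"]).round(1));plan(clip([-32,0,80]),tool(7.55,36.5))
E
```

```text
[-0.425 -0.271  2.368  0.606  0.584 -2.56 ]
[-57.4   0.7 109.5]
t 20.43 turn deg [ 0.31 -0.67 -0.15] then shift cm [-0.28 -0.07  3.88] | shift before turn [-0.33 -0.09  3.88] F [-0.42  0.54 -0.38]
```

Emit:
arm_command(commands=[-0.1, 0, 0.7, 0, 0, 0, -0.1, -0.05, 1, 0, 0, 0, -0.1, 0, 1, 0, 0, 0, 0, 0, 0.8, 0, 0, 0, 0, 0, 0, 0, 0, 0])

```text
time_s: 20.85
ee_pos: [560.8, -36.7, 83.8]
tool_rot: [-0.165, 2.511, 0.061]
wrist_force: [0.4, 0.3, 0.4]
gripper_width: 0.003
grasp_force: 0.0
```

```bash
python3 f.py; python3 - <<'E'
from plan import *
print(status.get_state()["q"].round(3)); plan(clip([-32,0,67]),tool(7.55,36.5))
a=optics.capture("side")[130:250,230:390]; b=optics.capture("wrist")
cv2.imwrite("pics/v10.png",np.hstack([cv2.resize(a,(400,300),interpolation=cv2.INTER_CUBIC),cv2.resize(b,(400,300))])[:,:,::-1])
E
```

```text
21.1 [-34.5  -0.1  85.1] [ 0.17 -0.09 -1.63] [0.42 0.3  1.35]
[-0.393 -0.148  2.327  0.67   0.5   -2.615]
t 21.15 turn deg [ 0.24 -0.56 -0.09] then shift cm [0.88 0.01 1.6 ] | shift before turn [0.86 0.01 1.61] F [-1.18  0.19 -2.27]
```

View pics/v10.png

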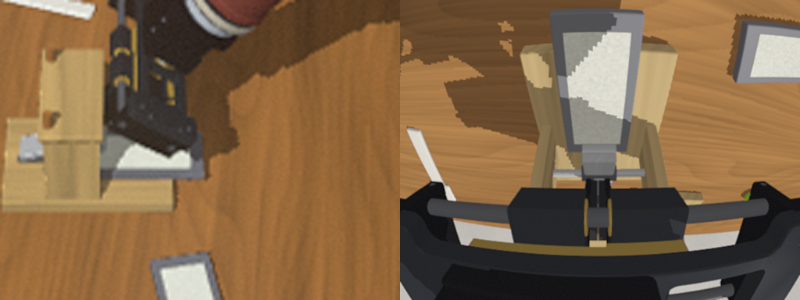

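The left crop shows the gripper in at the mouth (150,120), close to the shelf's front edge. The wrist view shows the fingertips centred over the lever (598,165). A slight downward force of about 1.6 N suggests the fingers are brushing the shelf edge, so I'm moving away perpendicular to it first.

Emit:
arm_command(commands=[0.4, 0, 0, 0, 0, 0, 0.5, 0, 0, 0, 0, 0, 0.3, 0, 0, 0, 0, 0, 0, 0, 0, 0, 0, 0, 0, 0, 0, 0, 0, 0])

```text
time_s: 21.67
ee_pos: [551.7, -38.6, 78.2]
tool_rot: [-0.165, 2.509, 0.059]
wrist_force: [0.4, -0.2, 0.5]
gripper_width: 0.005
grasp_force: 0.0
```

```bash
python3 f.py; python3 - <<'E'
from plan import *
print(status.get_state()["q"].round(3)); plan(clip([-32,0,69]),tool(7.55,36.5))
E
```

```text
21.9167 [-43.5  -0.5  78.4] [0.31 0.15 0.22] [0.44 0.38 0.18]
[-0.406 -0.157  2.35   0.696  0.495 -2.654]
t 21.97 turn deg [ 0.22 -0.52 -0.08] then shift cm [-0.37  0.04  1.43] | shift before turn [-0.38  0.04  1.43] F [ 0.22 -0.42  0.8 ]
```

Emit:
arm_command(commands=[0, 0, 0, 0, 0, 3, 0, 0, 0, 0, 0, 3, 0, 0.04, 0.4, 0, 0, 0, 0, 0, 0.4, 0, 0, 0, 0, 0, 0, 0, 0, 0])

```text
time_s: 22.38
ee_pos: [556.5, -37.1, 71.0]
tool_rot: [-0.036, 2.517, 0.102]
wrist_force: [0.5, -0.5, -0.3]
gripper_width: 0.009
grasp_force: 0.0
```

```bash
python3 f.py; python3 - <<'E'
from plan import *
s=status.get_state();print(s["q"].round(3)); R=Ro.from_rotvec(s["tool_rot"]); print("axis in clip",RC.inv().apply(R.apply([0,0,1])).round(3)); plan(clip([-32,0,69]),R)
E
```

```text
22.6333 [-39.    0.1  71.6] [ 0.63 -0.25  0.12] [0.34 0.48 0.31]
[-0.399 -0.128  2.342  0.716  0.475 -2.567]
axis in clip [ 0.587  0.004 -0.809]
t 22.68 turn deg [0. 0. 0.] then shift cm [-0.4   0.03  0.63] | shift before turn [-0.4   0.03  0.63] F [-0.28  0.45 -0.06]
```

Emit:
arm_command(commands=[-0.1, 0, 0.15, 0, 0, 0, -0.1, 0.03, 0.15, 0, 0, 0, -0.1, 0, 0.15, 0, 0, 0, -0.1, 0, 0.15, 0, 0, 0, 0, 0, 0, 0, 0, 0])

```text
time_s: 23.1
ee_pos: [563.5, -36.6, 69.2]
tool_rot: [-0.034, 2.517, 0.102]
wrist_force: [0.1, -0.5, -0.3]
gripper_width: 0.004
grasp_force: 0.0
```

Emit:
arm_command(commands=[0.06, 0, 0.08, 0, 0, 0, 0.06, 0, 0.08, 0, 0, 0, 0, 0, 0, 0, 0, 0, 0, 0, 0, 0, 0, 0, 0, 0, 0, 0, 0, 0])

```text
time_s: 23.52
ee_pos: [563.6, -36.6, 67.8]
tool_rot: [-0.034, 2.516, 0.101]
wrist_force: [0.5, 0.5, 2.7]
gripper_width: 0.004
grasp_force: 1.6
```

Emit:
arm_command(commands=[0.06, 0, 0.08, 0, 0, 0, 0.06, 0, 0.08, 0, 0, 0, 0, 0, 0, 0, 0, 0, 0, 0, 0, 0, 0, 0, 0, 0, 0, 0, 0, 0])

```text
time_s: 23.93
ee_pos: [563.9, -36.6, 66.2]
tool_rot: [-0.034, 2.515, 0.101]
wrist_force: [-3.4, 1.0, 8.1]
gripper_width: 0.007
grasp_force: 3.6
```

```bash
python3 f.py; python3 -c '
from plan import *
print(status.get_state()["q"].round(3))'
```

```text
24.1833 [-31.5  -0.2  66.2] [-2.9   0.48  8.1 ] [0.47 0.45 0.39]
[-0.389 -0.095  2.327  0.737  0.455 -2.583]
```

Contact at about z 67, as predicted, at 8 N. Pushing on down.

Emit:
arm_command(commands=[0.06, 0, 0.08, 0, 0, 0, 0.06, 0, 0.08, 0, 0, 0, 0.06, 0, 0.08, 0, 0, 0, 0.06, 0, 0.08, 0, 0, 0, 0, 0, 0, 0, 0, 0])

```text
time_s: 24.65
ee_pos: [563.1, -36.4, 61.3]
tool_rot: [-0.033, 2.516, 0.101]
wrist_force: [-1.7, -1.2, 3.7]
gripper_width: 0.006
grasp_force: 1.9
```

Emit:
arm_command(commands=[0.06, 0, 0.08, 0, 0, 0, 0.06, 0, 0.08, 0, 0, 0, 0.06, 0, 0.08, 0, 0, 0, 0, 0, 0, 0, 0, 0, 0, 0, 0, 0, 0, 0])

```text
time_s: 25.07
ee_pos: [562.5, -35.5, 57.6]
tool_rot: [-0.034, 2.518, 0.103]
wrist_force: [-0.2, -0.1, 0.4]
gripper_width: 0.002
grasp_force: 0.3
```

```bash
python3 f.py; python3 -c '
from plan import *
print(status.get_state()["q"].round(3))'
```

```text
25.3167 [-32.5   0.9  58.1] [-0.32 -0.48  0.99] [0.57 0.42 0.38]
[-0.388 -0.076  2.329  0.764  0.441 -2.612]
```

Emit:
arm_command(commands=[0.06, -0.02, 0.08, 0, 0, 0, 0.06, -0.02, 0.08, 0, 0, 0, 0.06, 0, 0.08, 0, 0, 0, 0, 0, 0, 0, 0, 0, 0, 0, 0, 0, 0, 0])

```text
time_s: 25.78
ee_pos: [562.7, -35.9, 54.9]
tool_rot: [-0.034, 2.517, 0.102]
wrist_force: [-1.2, 0.5, 0.3]
gripper_width: 0.005
grasp_force: 0.0
```

```bash
python3 f.py; python3 -c '
from plan import *
print(status.get_state()["q"].round(3))'
```

```text
26.0333 [-32.4   0.5  55.2] [-0.09 -0.02 -0.01] [0.56 0.51 0.27]
[-0.388 -0.069  2.33   0.776  0.435 -2.627]
```

The force rose to 8 N and fell to zero past level, so the lever has snapped over. Retracting along the tool axis, then checking numerically.

Emit:
arm_command(commands=[0, 0, -0.2, 0, 0, 0, 0, 0, -0.5, 0, 0, 0, 0, 0, -1, 0, 0, 0, 0, 0, -1.5, 0, 0, 0, 0, 0, -2, 0, 0, 0])

```text
time_s: 26.5
ee_pos: [531.6, -40.0, 96.8]
tool_rot: [-0.034, 2.519, 0.103]
wrist_force: [-0.9, -0.2, 0.5]
gripper_width: 0.007
grasp_force: 0.0
```

Emit:
arm_command(commands=[0, 0, -2, 0, 0, 0, 0, 0, -2, 0, 0, 0, 0, 0, -2, 0, 0, 0, 0, 0, -2, 0, 0, 0, 0, 0, 0, 0, 0, 0])

```text
time_s: 26.92
ee_pos: [486.6, -48.0, 166.1]
tool_rot: [-0.034, 2.511, 0.097]
wrist_force: [0.0, -1.7, 1.1]
gripper_width: 0.007
grasp_force: 0.0
```

```bash
python3 f.py; python3 - <<'E'
from hold import *
t=optics.capture("top")[:,:,::-1]; s=optics.capture("side")[:,:,::-1]; cv2.imwrite("pics/topf.png",t)
hold("side",s,-90)
# lever's inner end: grey blob behind the shelf; height from two views of its outermost edge
for lab,im in(("before",cv2.imread("pics/side0.png")),("after",s),("beforeT",cv2.imread("pics/top0.png")),("afterT",t)):
    n="top" if lab.endswith("T") else "side"; im=np.ascontiguousarray(im); hsv=cv2.cvtColor(im,cv2.COLOR_BGR2HSV)
    m=((hsv[...,1]<60)&(hsv[...,2]>60)).astype(np.uint8)
    for c in cv2.findContours(m,cv2.RETR_EXTERNAL,cv2.CHAIN_APPROX_NONE)[0]:
        u=c[:,0].mean(0); X=toclip(ray(n,u,50)[0])
        if cv2.contourArea(c)>8 and -60<X[0]<90 and abs(X[1])<40: print(lab,"px",u.round(1),"bbox",cv2.boundingRect(c),"clip@z50",X.round(0))
L=lambda q:[[48*np.cos(a)-4*np.sin(a),0,46+48*np.sin(a)+4*np.cos(a)] for a in(q-.28,)]
for q in(0,.43,.56):
    P=np.array([clip(p) for p in L(q)]); print("inner tip predicted, q",q,proj("side",P).round(1),proj("top",P).round(1))
E
```

```text
27.1667 [-110.2    0.4  160.8] [-0.33 -0.03 -0.4 ] [0.4  0.93 0.73]
side side -1 y,slope deg [-32.61  -0.48]
side side 1 y,slope deg [32.68  0.29]
side outer end x -146.2
before px [241.8 188.9] bbox (237, 183, 10, 12) clip@z50 [34. 12. 50.]
after px [242. 193.] bbox (237, 192, 10, 3) clip@z50 [33. 26. 50.]
after px [241.3 184.8] bbox (237, 180, 10, 10) clip@z50 [36. -2. 50.]
beforeT px [275.3 202.2] bbox (271, 201, 10, 4) clip@z50 [-41.  -0.  50.]
beforeT px [270.5 173.9] bbox (266, 172, 10, 5) clip@z50 [38.  1. 50.]
afterT px [270.7 173.2] bbox (266, 170, 11, 7) clip@z50 [40.  0. 50.]
inner tip predicted, q 0 [[237.3 188.6]] [[270.4 171.5]]
inner tip predicted, q 0.43 [[237.  183.6]] [[270.5 170.4]]
inner tip predicted, q 0.56 [[237.6 182.1]] [[270.6 170.7]]
```

The lever's inner end rose about 3–4 px in the side view, and open and closed are its only stable states, so it is closed. The holder is unmoved at x -146 and straight, and the arm is clear.

```bash
python3 -c '
from rig import ticket
print(ticket.job_done())'
```

```text
the job is handed in; nothing more can be done
None
```

The job is handed in at about 27 s: the holder lies flat, straight and centred against the sprung stop (7 N at most), and the lever, pushed with about 8 N, has snapped over onto it. I judged the snap from the force dropping to zero and the lever's far end rising in the side picture, since my picture views were used up; during the approach the fingers lightly brushed the shelf edge (about 1–2 N).

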